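# Fit the swing-out rotor to the bench centrifuge

### The arm

A 6-joint arm with a two-finger parallel gripper is mounted at the origin on the work surface. World frame = base frame: x ahead of the robot, y to its left, z up, the work surface at z = 0. Lengths are in m, angles in rad, forces in N, time in s.
With the tool pointing down it reaches from about 0.375 to 0.975 m from the base axis. Payload 3.8 kg.
Tool frame: the origin (TCP) lies at the very end of the fingers, on their centre line; the grasp point (between the pads) lies 19 mm behind it (bot.grip_point_offset is the distance from the TCP to the grasp point, in m); z points along the fingers, x is the direction in which the jaws open and shut, and the axes are right-handed (so a half turn about z gives the same grasp; the last joint's range is limited). The gripper opens to 85 mm and grips with 20 to 120 N. Pads are 22 mm wide; open, the fingers measure 114 mm over their backs; the gripper's body (76 mm by 85 mm) begins 54 mm behind the grasp point. The pads swing forward as they close: fully open they stand 13 mm farther back than shut.
Start: joints at [1.191, 0.264, 1.604, -0, 1.274, -0.037], TCP at [0.227, 0.636, 0.231] pointing down, gripper open.
Joint ranges: [-2.63, 2.63], [-0.94, 2.18], [0.31, 2.57], [-1.31, 4.45], [0, 2.66], [-2.55, 2.55]. Speed limits (rad/s): [2.57, 2.57, 3.14, 3.14, 3.14, 3.14].

### API

Orientations are given as a rotation vector (axis times angle).
In Python, from workcell import bot, read_camera gives the robot as it stands.
- The arm moves only by the tool arm_command, never from a script. Its argument "rows" is a list of rows, each an object with "delta_rot": the turn, a rotation vector about the tool's x, y, z in rad, a list of three; "xyz": the shift along the tool's x, y, z in m, a list of three; "gripper": the finger opening in m, from 0 to 0.0854. A call has 1 to 12 rows; each row shifts and turns the commanded pose from where the row before left it, along the tool's axes as they then stand; what a row does not reach is not made up. A row lasts 1/10 s, in which the tool goes at most 50 mm and 8.59 degrees, less where a joint would pass 70% of its speed; a pose out of reach is approached as far as the arm can. A call is refused whole if a number of a shift passes 0.05 or a number of a turn 0.15, either way. A call with a gripper value outside its range is refused whole. The fingers move at their own pace and stop on an object; "force" is the grip in N (left out, the last holds). Time passes only in rows, so rows that do not move let the fingers close. It gives the time, the measured TCP pose, the force and the opening at its end, in the units of the state.
- bot.read_state(): the state, without advancing time (a new reading comes with each control period).
- read_camera(name): name is "scene" or "top" or "wrist"; returns a dict with "pixels" (480x640x3 uint8, red, green, blue), "range_z" (480x640 float32, m along the optical axis (not along the pixel's ray), 0 where there is no reading), "intrinsics" (3x3 intrinsics, pixels), "camera_from_world" (4x4, takes a point from world to camera coordinates). Camera axes: x right, y up, looking along -z (the intrinsics and any distortion apply to the point x, -y, -z); pixel columns grow to the right and rows downward; lengths in m; the calibration is good to about 2 mm. A picture is of the moment at which its call begins.
- bot.finish_job(): hands the job in, once; it reports no verdict.
The state is a dict: "time": time; "q": joint angles; "joint_vel": joint speeds; "joint_torque": joint torques, N m; "tool_pos": TCP position; "tcp_rot": TCP orientation; "wrist_force": force on the tool from outside, world axes, zero at the start; "torque": the same for the moment, N m; "width": opening from 0.0 (shut) to 1.0 (fully open).
Only numpy, scipy, OpenCV 4.12 (cv2) and the standard library are available. Lean on these libraries where they do the work, as an engineer would, in place of code of your own. Each camera call takes 0.05 s, during which the arm holds its last target.

### The job

Fit the four-arm rotor that lies on the bench onto the spindle of the open centrifuge: lower it over the spindle, not dropping it from a height, and work it round a little at a time until it slips down onto the square drive and sits fully home. Then turn the fitted rotor by hand through one full turn, in either direction, to check that it drives the spindle and clears the bowl, and let go of it. Leave the two buckets and the box of tips where they are.

Things in the scene. Friction and masses are not known exactly. Their poses are not given: they have to be found in the camera images.
- rotor: Four-arm swing-out rotor, plain aluminium, about 0.7 kg, lying level on the bench. Origin: centre of its flat underside, z up. Square hub 52 mm wide and 40 mm high; on it a stem 22 mm across and a round lifting knob. Its arms lie along its own +x, -x, +y and -y.
- rotor_knob (a point): Middle of the rotor's round black fluted lifting knob, on the rotor's axis, 64 mm above the underside: the place to grip. The knob is 38 mm in diameter and reaches from 50 to 78 mm above the underside.
- rotor_arm (a point): Middle of the arm along the rotor's +x, 55 mm from the axis, 29 mm above the underside. Each arm is 18 mm wide, from 18 to 40 mm above the underside, and ends in a 26 mm high square head (16 to 42 mm), set cornerwise, that reaches 96 mm from the axis; two short trunnion pins on each head point back into the gaps. The gaps between arms are open: a finger put down in one can push an arm round.
- rotor_recess (a point): Same point as the rotor's origin: mouth of the recess in its underside. Square recess 23.6 mm wide and 12.5 mm deep, its sides square to the arms; above it a round bore 13.2 mm across and 27.5 mm long, closed at its top.
- centrifuge: Bench centrifuge, fixed, pale grey, 0.31 m (its x) by 0.41 m (its y) by 0.18 m high. Origin: on the spindle's axis at bench level. Its lid is open and stands up along its own -y edge, leaning outward, to 0.45 m above the bench; its control strip lies along its +y edge.
- bowl_rim (a point): Centre of the mouth of the centrifuge's round steel bowl, on the spindle's axis, 180 mm above the bench. The bowl is 240 mm across; its floor lies 85 mm above the bench.
- spindle_seat (a point): Point on the spindle's axis at the upper face of its flange (60 mm across), 100 mm above the bench: the underside of the fitted rotor rests here. Its axes are the housing's and do not turn with the spindle.
- spindle_square (a point): Top of the spindle's 22 mm wide, 12 mm high square drive, on the axis, 12 mm above the flange; axes as the housing's. A round pilot pin, 12 mm in diameter, rises from it by 25 mm, the last 6 mm tapered. Lowered over the pilot, the rotor rests here, 12 mm too high, unless square and recess are parallel within about 4 degrees; how the square stands differs every time.
- spindle (a joint): Turn of the drive spindle, rad, anticlockwise from above positive, no stops, 0 at the start; it does not tell how the square's sides lie. The motor's magnets hold it: about 0.2 N m turns it, so it stays put while the rotor is turned on top of the square under light pressure, and goes round with the rotor once that is home.
- bucket_a: Loose aluminium rotor bucket (round cup with two lugs), 68 mm across, 74 mm high, standing on the bench. Origin: centre of its underside. A bystander.
- bucket_b: The second bucket, the same. A bystander.
- tip_box: Loose box of pipette tips, mauve base and clear lid, 88 by 124 by 81 mm. Origin: centre of its underside. A bystander.
There are look-alikes about, which are no part of the job. What is shaped like the rotor but green or red is not meant.

How it is judged:
On the way, in this order (a step that is already met when the one before it is completed fails the run):
1. the rotor sits fully home on the spindle's square (z of rotor in the frame of spindle_seat below 0.003 m and horizontal distance between rotor and spindle_seat below 0.004 m and angle between rotor's own z axis and vertical below 0.06 rad), for 0.2 s.
2. the fitted rotor has carried the spindle through a full turn (at least 5.9 rad from its starting angle, either way) ((value of joint spindle above 5.9 rad or value of joint spindle below -5.9 rad) and z of rotor in the frame of spindle_seat below 0.003 m), for 0.1 s.
At the end, for the whole second after the job is handed in: The rotor sits fully home on the spindle (underside within 3 mm of the flange, within 4 mm of the axis, level within 0.06 rad), the spindle stands at least 5.9 rad from its starting angle, and all is at rest (all of step 2 and horizontal distance between rotor and spindle_seat below 0.004 m and angle between rotor's own z axis and vertical below 0.06 rad and linear speed of rotor below 0.02 m/s and velocity of joint spindle between -0.1 and 0.1 rad/s); the robot touches nothing.
It fails at once if the rotor dropped (falls free faster than 0.65 m/s) (contact force between the fingers and rotor below 0.05 N and linear speed of rotor above 0.65 m/s).
It fails at once if a bucket moved by more than 40 mm (distance of any of bucket_a, bucket_b from where it was at the start of the episode above 0.04 m).
It fails at once if the box of tips moved by more than 40 mm (distance of tip_box from where it was at the start of the episode above 0.04 m).
It also fails if it takes over 72 s, if anything falls off the work surface, if the arm or the gripper's body presses on something with over 40 N, if the wrist force passes 120 N, or if a joint passes its speed limit or range.

## Working session

There is one attempt and no reset: what is moved stays moved. The work goes in short steps, Python scripts to look and compute and a tool call to move; the robot and the scene stay as the last step left them, time stands still between calls to the robot, and variables do not carry over. Pictures are saved under pics/ and viewed, and the job is handed in when it is done.

Besides the shell and the picture viewer there is one more tool, called after "Request:" in YAML: its name, and indented under it one key for each argument. arm_command: Moves the arm, as the interface text tells. Its arguments: {"type":"object","properties":{"rows":{"type":"array","items":{"type":"object","properties":{"delta_rot":{"type":"array","items":{"type":"number"}},"xyz":{"type":"array","items":{"type":"number"}},"gripper":{"type":"number"}}}},"force":{"type":"number"}},"required":["rows"]}

```bash
mkdir -p pics
cat > h.py <<'E'
import numpy as np, cv2
from workcell import bot, read_camera
def grab(n,tag):
    c=read_camera(n); cv2.imwrite(f'pics/{tag}.png',c['pixels'][:,:,::-1]); np.savez(f'pics/{tag}.npz',**c); return c
def pts(c):
    K=c['intrinsics'];z=c['range_z'];v,u=np.mgrid[:480,:640]
    P=np.stack([(u-K[0,2])/K[0,0]*z,-(v-K[1,2])/K[1,1]*z,-z,np.ones_like(z)],-1)
    W=P@np.linalg.inv(c['camera_from_world']).T
    return W[...,:3]
E
python3 - <<'E'
from h import *
for n in ['scene','top','wrist']:
    c=grab(n,n+'0'); print(n,c['intrinsics'].tolist(),c['camera_from_world'].round(3).tolist(), (c['range_z']>0).mean())
print(bot.read_state())
E
```

```text
scene [[593.7581776555854, 0.0, 327.76141490569074], [0.0, 593.7581776555854, 252.59274579600623], [0.0, 0.0, 1.0]] [[-0.489, 0.872, -0.001, 0.055], [-0.476, -0.266, 0.838, 0.191], [0.731, 0.41, 0.545, -1.825], [0.0, 0.0, 0.0, 1.0]] 0.9959602864583333
top [[444.9292133377148, 0.0, 309.81538070400177], [0.0, 444.9292133377148, 227.16258398451552], [0.0, 0.0, 1.0]] [[-0.009, -1.0, -0.021, 0.25], [0.996, -0.011, 0.094, -0.516], [-0.094, -0.02, 0.995, -0.955], [0.0, 0.0, 0.0, 1.0]] 0.9958170572916667
wrist [[417.4533433909803, 0.0, 314.08679256104625], [0.0, 417.4533433909803, 238.98957081852808], [0.0, 0.0, 1.0]] [[0.336, 0.942, -0.001, -0.673], [-0.894, 0.319, -0.316, 0.041], [-0.298, 0.107, 0.949, -0.379], [0.0, 0.0, 0.0, 1.0]] 0.9959765625
{'time': 0.15, 'q': array([ 1.19111221e+00,  2.64628128e-01,  1.60509472e+00,  2.16907100e-05,
        1.27369256e+00, -3.68697607e-02]), 'joint_vel': array([ 0.00042764, -0.0009333 , -0.00422514, -0.00046333, -0.00094659,
        0.00036971]), 'joint_torque': array([ 5.49543056e-04, -5.15907097e+01, -3.67959881e+01, -1.67107441e-04,
        8.17611610e-03, -2.47405143e-05]), 'tool_pos': array([0.22665394, 0.63519169, 0.23019707]), 'tcp_rot': array([ 2.56700339e+00,  1.80940696e+00, -2.41646466e-03]), 'wrist_force': array([0.09681036, 0.24143236, 0.40975254]), 'torque': array([-0.0355861 ,  0.00047927,  0.02631946]), 'width': 1.0055721834513083}
```

View pics/scene0.png

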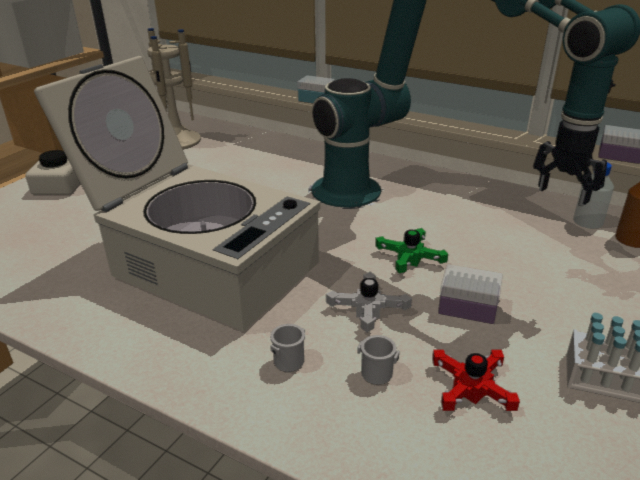

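View pics/top0.png

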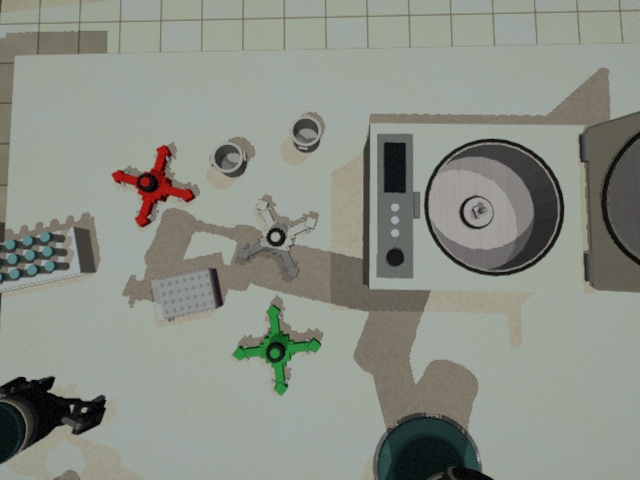

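View pics/wrist0.png

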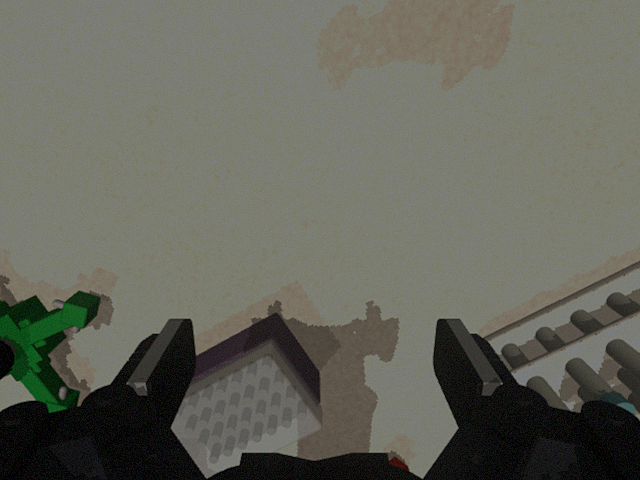

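Run:
```python
from h import *
c=dict(np.load('pics/top0.npz')); W=pts(c); im=c['pixels']
np.set_printoptions(precision=4,suppress=True)
print(W[237,276],W[211,477],W[180,350])
# rotor knob: z 0.05..0.085 near
d=np.hypot(W[...,0]-W[237,276,0],W[...,1]-W[237,276,1])
for lo,hi in((.07,.085),(.025,.05)):
    m=(d<.12)&(W[...,2]>lo)&(W[...,2]<hi); p=W[m]; print(lo,m.sum(),p.mean(0),np.ptp(p,0), cv2.minEnclosingCircle(p[:,:2].astype(np.float32)))
s=W[211,477]; d=np.hypot(W[...,0]-s[0],W[...,1]-s[1])
for lo,hi in((.09,.106),(.107,.117),(.125,.145)):
    m=(d<.06)&(W[...,2]>lo)&(W[...,2]<hi); p=W[m]; 
    if len(p):print(lo,m.sum(),p.mean(0),cv2.minAreaRect(p[:,:2].astype(np.float32)),cv2.minEnclosingCircle(p[:,:2].astype(np.float32)))
# rim: top plane z~.18
b=cv2.resize(im[190:235,455:500],None,fx=12,fy=12,interpolation=cv2.INTER_CUBIC); cv2.imwrite('pics/sp.png',b[:,:,::-1])
b=cv2.resize(im[185:290,225:330],None,fx=5.5,fy=5.5,interpolation=cv2.INTER_CUBIC); cv2.imwrite('pics/ro.png',b[:,:,::-1])
```

```text
[0.4942 0.315  0.0771] [ 0.5396 -0.092   0.1122] [0.6285 0.1528 0.0004]
0.07 262 [0.4942 0.317  0.0781] [0.038  0.0379 0.012 ] ((0.49452072381973267, 0.3172675371170044), 0.02009362354874611)
0.025 1619 [0.4935 0.3167 0.0399] [0.1703 0.1699 0.0221] ((0.4947010278701782, 0.31772860884666443), 0.09376799315214157)
0.09 752 [ 0.538  -0.0934  0.0988] ((0.5363922119140625, -0.09315114468336105), (0.1018434390425682, 0.0990842953324318), 71.72325897216797) ((0.5392932891845703, -0.09160663932561874), 0.05707868933677673)
0.107 87 [ 0.5383 -0.0944  0.1125] ((0.5392023324966431, -0.09722168743610382), (0.02146337181329727, 0.022781625390052795), 20.84688377380371) ((0.5384926199913025, -0.09744839370250702), 0.015080935321748257)
0.125 39 [ 0.539  -0.096   0.1326] ((0.5391796231269836, -0.09663819521665573), (0.011532663367688656, 0.010882176458835602), 33.58356475830078) ((0.5394279360771179, -0.09629204124212265), 0.006399177946150303)
```

View pics/sp.png

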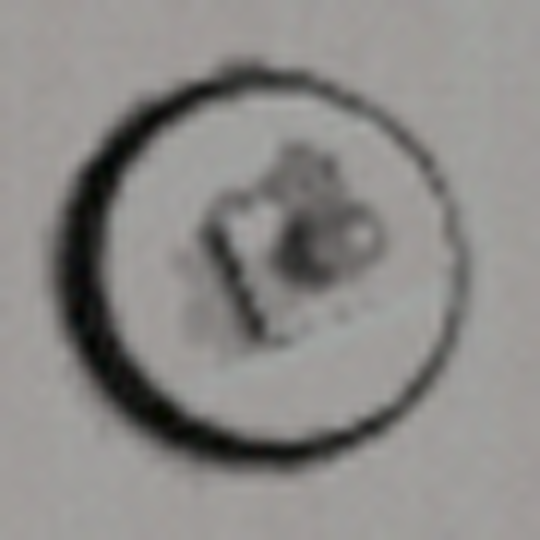

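View pics/ro.png

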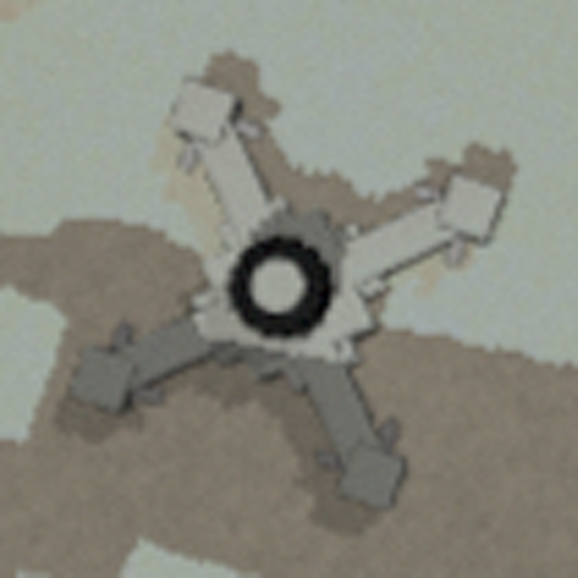

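Run:
```python
from h import *
from scipy.optimize import least_squares
c=dict(np.load('pics/top0.npz')); W=pts(c)
np.set_printoptions(precision=4,suppress=True)
# bowl rim edge: housing top plane z~.18 inner boundary
s=np.array([.539,-.096])
d=np.hypot(W[...,0]-s[0],W[...,1]-s[1])
top=((W[...,2]>.172)&(d<.145)).astype(np.uint8)
h=[W[v,u] for v,u in zip(*np.where(top))]; h=np.array(h); print(len(h),np.median(h[:,2]))
ang=np.arctan2(h[:,1]-s[1],h[:,0]-s[0]); r=np.hypot(h[:,0]-s[0],h[:,1]-s[1])
E=[]
for a in np.arange(-3.1,3.1,.1):
    k=abs(ang-a)<.05
    if k.sum()>3: i=np.where(k)[0][np.argmin(r[k])]; E.append(h[i,:2])
E=np.array(E)
f=least_squares(lambda p:np.hypot(E[:,0]-p[0],E[:,1]-p[1])-p[2],[*s,.12],loss='soft_l1',f_scale=.001); print(f.x,np.abs(f.fun).max())
# wrist px centroid pass: flange annulus z.098-.103 r<.03
m=(d<.033)&(W[...,2]>.0965)&(W[...,2]<.104)
p=W[m];print(p.mean(0),cv2.minEnclosingCircle(p[:,:2].astype(np.float32)))
# rotor arm directions
m=(W[...,2]>.03)&(W[...,2]<.05)
C=np.array([.4944,.3172]);q=W[m][:,:2]-C; rr=np.hypot(*q.T);a=np.arctan2(q[:,1],q[:,0])
k=(rr>.035)&(rr<.1); z=np.exp(4j*a[k]).mean();print('arm ang mod90',np.degrees(np.angle(z)/4),abs(z))
```

```text
6895 0.18095755776142786
[ 0.5391 -0.0968  0.1174] 0.0016075022622028257
[ 0.5382 -0.0957  0.1005] ((0.5380978584289551, -0.09556131809949875), 0.03254908695816994)
arm ang mod90 24.526737780884 0.868822639443635
```

Request:
arm_command:
  rows:
    - {"xyz": [-0.0175, 0.03, 0]}
    - {"xyz": [-0.0175, 0.03, 0]}
    - {"xyz": [-0.0175, 0.03, 0]}
    - {"xyz": [-0.0175, 0.03, 0]}
    - {"xyz": [-0.0175, 0.03, 0]}
    - {"xyz": [-0.0175, 0.03, 0]}
    - {"xyz": [-0.0175, 0.03, 0.01]}
    - {"xyz": [-0.0175, 0.03, 0.01]}
    - {"xyz": [-0.0175, 0.03, 0.01]}
    - {"xyz": [-0.0175, 0.03, 0.01]}
    - {"xyz": [-0.0175, 0.03, 0.01]}
    - {"xyz": [-0.0175, 0.03, 0.01]}

```text
invalid input
```

Request:
arm_command:
  rows:
    - {"xyz": [0, 0, 0]}
    - {"xyz": [0, 0, 0]}

```text
invalid input
```

```bash
cat >> h.py <<'E'
from scipy.spatial.transform import Rotation as R
def st():
    s=bot.read_state(); M=R.from_rotvec(s['tcp_rot']).as_matrix()
    print('t',s['time'],'pos',s['tool_pos'].round(4),'yaw',np.degrees(np.arctan2(M[1,0],M[0,0])).round(2),'z',M[:,2].round(4),'q',s['q'].round(3),'F',s['wrist_force'].round(2),'T',s['torque'].round(3),'w',round(s['width'],3)); return s,M
def to(xyz):
    s,M=st(); print('tool delta',(M.T@(np.array(xyz)-s['tool_pos'])).round(4))
np.set_printoptions(precision=4,suppress=True)
E
python3 - <<'E'
from h import *
c=grab('wrist','wrist1'); W=pts(c)
d=np.hypot(W[...,0]-.4944,W[...,1]-.3172)
m=(d<.03)&(W[...,2]>.07)&(W[...,2]<.085); p=W[m]; print(m.sum(),p.mean(0),cv2.minEnclosingCircle(p[:,:2].astype(np.float32)))
to([.4944,.3172,.046])
E
```

```text
0 [nan nan nan] ((0.0, 0.0), 0.0)
t 0.2 pos [0.2267 0.6353 0.2304] yaw 70.36 z [-0.0005 -0.0013 -1.    ] q [ 1.191  0.264  1.605 -0.     1.274 -0.037] F [-0.14 -0.79 -0.87] T [ 0.068 -0.048  0.014] w 1.0
tool delta [-0.2093  0.359   0.1847]<stdin>:4: RuntimeWarning: Mean of empty slice.
  ret = um.true_divide(
```

View pics/wrist1.png

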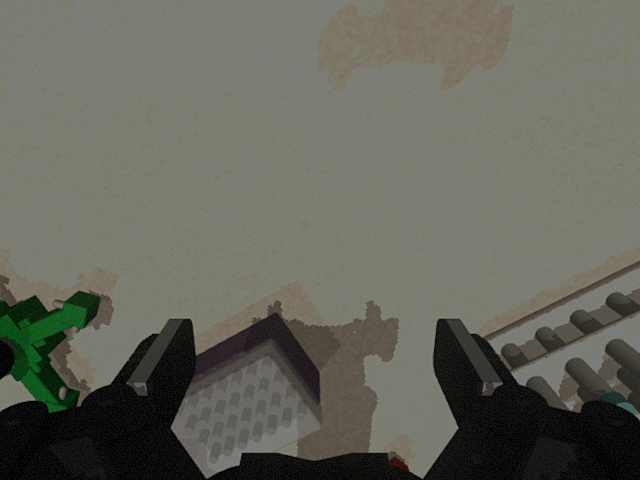

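The arm did not move (view unchanged): every row needs all fields.

Request:
arm_command:
  rows:
    - {"xyz": [-0.0175, 0.03, 0], "delta_rot": [0, 0, 0], "gripper": 0.085}
    - {"xyz": [-0.0175, 0.03, 0], "delta_rot": [0, 0, 0], "gripper": 0.085}
    - {"xyz": [-0.0175, 0.03, 0], "delta_rot": [0, 0, 0], "gripper": 0.085}
    - {"xyz": [-0.0175, 0.03, 0], "delta_rot": [0, 0, 0], "gripper": 0.085}
    - {"xyz": [-0.0175, 0.03, 0], "delta_rot": [0, 0, 0], "gripper": 0.085}
    - {"xyz": [-0.0175, 0.03, 0], "delta_rot": [0, 0, 0], "gripper": 0.085}
    - {"xyz": [-0.0175, 0.03, 0.01], "delta_rot": [0, 0, 0], "gripper": 0.085}
    - {"xyz": [-0.0175, 0.03, 0.01], "delta_rot": [0, 0, 0], "gripper": 0.085}
    - {"xyz": [-0.0175, 0.03, 0.01], "delta_rot": [0, 0, 0], "gripper": 0.085}
    - {"xyz": [-0.0175, 0.03, 0.01], "delta_rot": [0, 0, 0], "gripper": 0.085}
    - {"xyz": [-0.0175, 0.03, 0.01], "delta_rot": [0, 0, 0], "gripper": 0.085}
    - {"xyz": [-0.0175, 0.03, 0.01], "delta_rot": [0, 0, 0], "gripper": 0.085}

```text
time: 1.4
tool_pos: [0.496, 0.3157, 0.1708]
tcp_rot: [-2.568, -1.81, 0.0]
wrist_force: [-0.1, 0.1, 0.3]
width: 0.993
```

Request:
arm_command:
  rows:
    - {"xyz": [0, 0, 0], "delta_rot": [0, 0, 0], "gripper": 0.085}
    - {"xyz": [0, 0, 0], "delta_rot": [0, 0, 0], "gripper": 0.085}

```text
time: 1.6
tool_pos: [0.4954, 0.3162, 0.1707]
tcp_rot: [-2.569, -1.807, 0.002]
wrist_force: [-0.3, 0.3, 0.5]
width: 0.992
```

Run:
```python
from h import *
c=grab('wrist','wrist2'); W=pts(c)
d=np.hypot(W[...,0]-.4944,W[...,1]-.3172)
m=(d<.03)&(W[...,2]>.07)&(W[...,2]<.085); p=W[m]; print(m.sum())
if len(p): print(p.mean(0),cv2.minEnclosingCircle(p[:,:2].astype(np.float32)))
to([.4944,.3172,.046])
```

```text
3124
[0.493  0.3176 0.0773] ((0.49483269453048706, 0.3170793354511261), 0.020365415140986443)
t 1.65 pos [0.4952 0.317  0.1712] yaw 70.31 z [-0.0005  0.0003 -1.    ] q [ 0.527  0.146  1.859  0.001  1.137 -0.701] F [-0.08  0.82 -0.01] T [-0.021  0.028 -0.019] w 0.995
tool delta [-0.0001 -0.0007  0.1252]
```

View pics/wrist2.png

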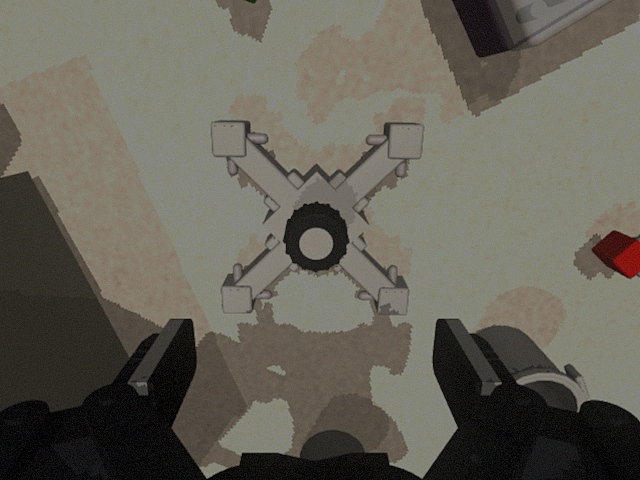

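Request:
arm_command:
  rows:
    - {"xyz": [0, -0.0005, 0.02], "delta_rot": [0, 0, 0], "gripper": 0.085}
    - {"xyz": [0, 0, 0.03], "delta_rot": [0, 0, 0], "gripper": 0.085}
    - {"xyz": [0, 0, 0.03], "delta_rot": [0, 0, 0], "gripper": 0.085}
    - {"xyz": [0, 0, 0.025], "delta_rot": [0, 0, 0], "gripper": 0.085}
    - {"xyz": [0, 0, 0.015], "delta_rot": [0, 0, 0], "gripper": 0.085}
    - {"xyz": [0, 0, 0.005], "delta_rot": [0, 0, 0], "gripper": 0.085}
    - {"xyz": [0, 0, 0], "delta_rot": [0, 0, 0], "gripper": 0.085}

```text
time: 2.35
tool_pos: [0.4945, 0.3177, 0.0462]
tcp_rot: [-2.567, -1.811, 0.001]
wrist_force: [0.4, 0.5, 0.2]
width: 0.994
```

Request:
arm_command:
  force: 70
  rows:
    - {"xyz": [0, 0, 0], "delta_rot": [0, 0, 0], "gripper": 0.03}
    - {"xyz": [0, 0, 0], "delta_rot": [0, 0, 0], "gripper": 0.03}
    - {"xyz": [0, 0, 0], "delta_rot": [0, 0, 0], "gripper": 0.03}
    - {"xyz": [0, 0, 0], "delta_rot": [0, 0, 0], "gripper": 0.03}
    - {"xyz": [0, 0, 0], "delta_rot": [0, 0, 0], "gripper": 0.03}
    - {"xyz": [0, 0, 0], "delta_rot": [0, 0, 0], "gripper": 0.03}
    - {"xyz": [0, 0, 0], "delta_rot": [0, 0, 0], "gripper": 0.03}
    - {"xyz": [0, 0, 0], "delta_rot": [0, 0, 0], "gripper": 0.03}

```text
time: 3.15
tool_pos: [0.4957, 0.3173, 0.0478]
tcp_rot: [2.568, 1.81, 0.003]
wrist_force: [-1.2, -1.7, 5.6]
width: 0.422
```

Run:
```python
from h import *
st()
```

```text
t 3.15 pos [0.4957 0.3173 0.0478] yaw 70.35 z [ 0.0015  0.0007 -1.    ] q [ 0.527  0.279  1.952 -0.     0.909 -0.701] F [-1.19 -1.7   5.58] T [-0.135  0.194  0.031] w 0.422
```

Request:
arm_command:
  rows:
    - {"xyz": [0, 0, -0.01], "delta_rot": [0, 0, 0], "gripper": 0.03}
    - {"xyz": [0, 0, -0.02], "delta_rot": [0, 0, 0], "gripper": 0.03}
    - {"xyz": [0, 0, -0.03], "delta_rot": [0, 0, 0], "gripper": 0.03}
    - {"xyz": [0, 0, -0.03], "delta_rot": [0, 0, 0], "gripper": 0.03}
    - {"xyz": [0, 0, -0.03], "delta_rot": [0, 0, 0], "gripper": 0.03}
    - {"xyz": [0, 0, -0.03], "delta_rot": [0, 0, 0], "gripper": 0.03}
    - {"xyz": [0, 0, -0.03], "delta_rot": [0, 0, 0], "gripper": 0.03}
    - {"xyz": [0, 0, -0.03], "delta_rot": [0, 0, 0], "gripper": 0.03}
    - {"xyz": [0, 0, -0.01], "delta_rot": [0, 0, 0], "gripper": 0.03}
    - {"xyz": [0, 0, 0], "delta_rot": [0, 0, 0], "gripper": 0.03}

```text
time: 4.15
tool_pos: [0.4955, 0.3174, 0.2677]
tcp_rot: [2.568, 1.81, 0.004]
wrist_force: [0.5, -0.0, -5.3]
width: 0.424
```

Run:
```python
from h import *
grab('scene','sc3');c=grab('wrist','wr3'); W=pts(c)
to([.5393,-.0965,.268])
```

```text
t 4.25 pos [0.4939 0.3165 0.2642] yaw 70.36 z [-0.0027 -0.0015 -1.    ] q [ 0.527  0.081  1.756  0.     1.308 -0.701] F [ 0.39  0.52 -6.16] T [-0.013  0.041  0.018] w 0.422
tool delta [-0.3737  0.1816 -0.0033]
```

View pics/sc3.png

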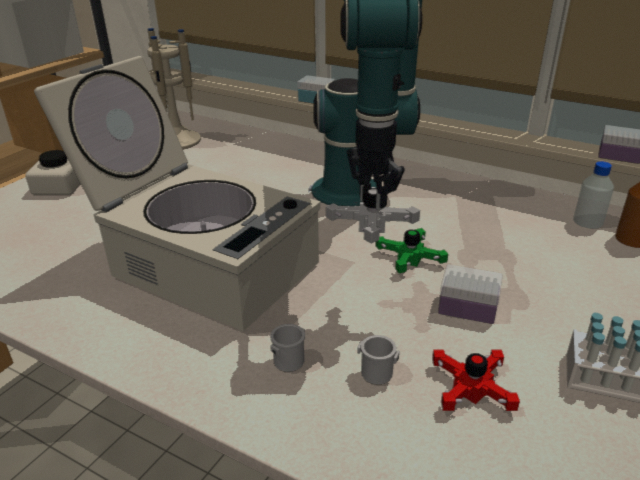

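View pics/wr3.png

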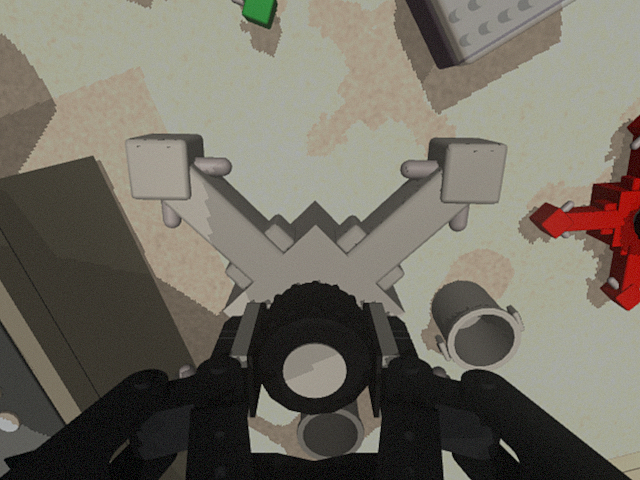

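Request:
arm_command:
  rows:
    - {"xyz": [-0.013, 0.0063, 0], "delta_rot": [0, 0, 0], "gripper": 0.03}
    - {"xyz": [-0.026, 0.0126, 0], "delta_rot": [0, 0, 0], "gripper": 0.03}
    - {"xyz": [-0.026, 0.0126, 0], "delta_rot": [0, 0, 0], "gripper": 0.03}
    - {"xyz": [-0.026, 0.0126, 0], "delta_rot": [0, 0, 0], "gripper": 0.03}
    - {"xyz": [-0.026, 0.0126, 0], "delta_rot": [0, 0, 0], "gripper": 0.03}
    - {"xyz": [-0.026, 0.0126, 0], "delta_rot": [0, 0, 0], "gripper": 0.03}
    - {"xyz": [-0.026, 0.0126, 0], "delta_rot": [0, 0, 0], "gripper": 0.03}
    - {"xyz": [-0.026, 0.0126, 0], "delta_rot": [0, 0, 0], "gripper": 0.03}
    - {"xyz": [-0.026, 0.0126, 0], "delta_rot": [0, 0, 0], "gripper": 0.03}
    - {"xyz": [-0.026, 0.0126, 0], "delta_rot": [0, 0, 0], "gripper": 0.03}
    - {"xyz": [-0.026, 0.0126, 0], "delta_rot": [0, 0, 0], "gripper": 0.03}
    - {"xyz": [-0.026, 0.0126, 0], "delta_rot": [0, 0, 0], "gripper": 0.03}

```text
time: 5.45
tool_pos: [0.5292, -0.0151, 0.2639]
tcp_rot: [-2.566, -1.808, 0.005]
wrist_force: [0.5, 0.8, -5.2]
width: 0.418
```

Run:
```python
from h import *
c=grab('wrist','wr4'); W=pts(c)
s,M=st();to([.5393,-.0965,.266])
p=W.reshape(-1,3); 
L=(p-s['tool_pos'])@M   # tool frame
for lo,hi in((-.0,.0),):pass
k=(np.hypot(L[:,0],L[:,1])<.11)&(L[:,2]>-.005)&(L[:,2]<.03)&(L[:,1]<-.03)|(np.hypot(L[:,0],L[:,1])<.11)&(L[:,2]>-.005)&(L[:,2]<.03)&(L[:,1]>.03)
print(k.sum(),np.percentile(L[k,2],[5,25,50,75,95]))
```

```text
t 5.5 pos [ 0.5298 -0.0196  0.264 ] yaw 70.26 z [-0.0035 -0.0055 -1.    ] q [-0.08  -0.029  1.869 -0.006  1.305 -1.305] F [ 0.31 -3.74 -5.09] T [-0.352 -0.063 -0.025] w 0.425
t 5.5 pos [ 0.5298 -0.0196  0.264 ] yaw 70.26 z [-0.0035 -0.0055 -1.    ] q [-0.08  -0.029  1.869 -0.006  1.305 -1.305] F [ 0.31 -3.74 -5.09] T [-0.352 -0.063 -0.025] w 0.425
tool delta [-0.0692  0.0349 -0.0017]
22875 [0.0054 0.0066 0.0081 0.0123 0.023 ]
```

View pics/wr4.png

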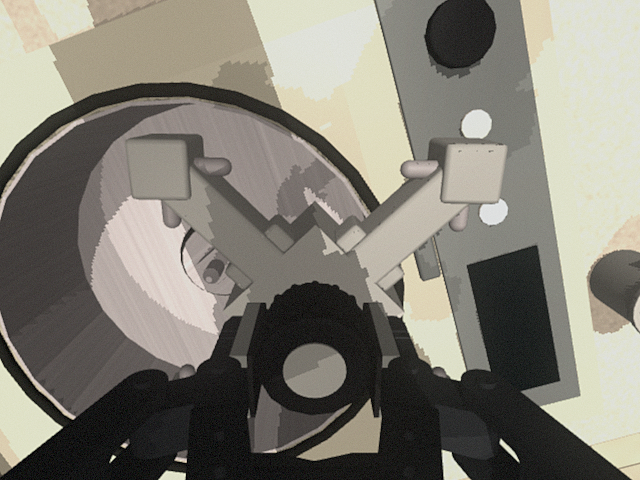

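Run:
```python
from h import *
c=dict(np.load('pics/wr4.npz')); W=pts(c)
d=np.hypot(W[...,0]-.5393,W[...,1]+.0965)
for lo,hi in((.0965,.1035),(.109,.115),(.12,.14)):
    m=(d<.034)&(W[...,2]>lo)&(W[...,2]<hi); p=W[m]
    if len(p)>3: print(lo,m.sum(),p.mean(0),p.min(0),p.max(0),cv2.minAreaRect(p[:,:2].astype(np.float32)))
b=cv2.resize(c['pixels'][225:305,165:245],None,fx=7,fy=7,interpolation=cv2.INTER_CUBIC); cv2.imwrite('pics/sq4.png',b[:,:,::-1])
```

```text
0.0965 1297 [ 0.5386 -0.1131  0.0995] [ 0.5111 -0.1276  0.0972] [ 0.5681 -0.0952  0.1034] ((0.5399238467216492, -0.11190544068813324), (0.05721081420779228, 0.031351588666439056), 2.9766104221343994)
0.109 365 [ 0.536  -0.0986  0.1116] [ 0.5263 -0.1119  0.1092] [ 0.5529 -0.088   0.115 ] ((0.5392796993255615, -0.09858459234237671), (0.02242603711783886, 0.020532524213194847), 23.440467834472656)
0.12 303 [ 0.5376 -0.096   0.1307] [ 0.533  -0.1039  0.12  ] [ 0.5454 -0.0915  0.1375] ((0.5387533903121948, -0.09779041260480881), (0.012072603218257427, 0.011646833270788193), 61.66400146484375)
```

View pics/sq4.png

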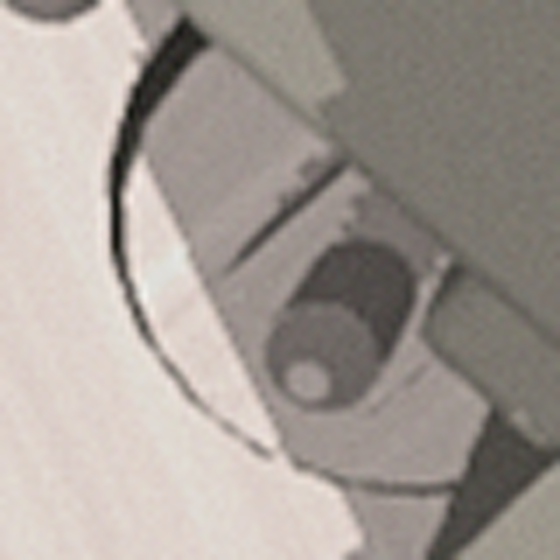

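Request:
arm_command:
  rows:
    - {"xyz": [-0.025, 0.012, 0], "delta_rot": [0, 0, 0], "gripper": 0.03}
    - {"xyz": [-0.025, 0.012, 0], "delta_rot": [0, 0, 0], "gripper": 0.03}
    - {"xyz": [-0.015, 0.007, 0], "delta_rot": [0, 0, 0], "gripper": 0.03}
    - {"xyz": [-0.005, 0.003, 0], "delta_rot": [0, 0, 0], "gripper": 0.03}
    - {"xyz": [0, 0, 0], "delta_rot": [0, 0, 0], "gripper": 0.03}
    - {"xyz": [0, 0, 0], "delta_rot": [0, 0, 0], "gripper": 0.03}
    - {"xyz": [0, 0, 0], "delta_rot": [0, 0, 0], "gripper": 0.03}

```text
time: 6.2
tool_pos: [0.5392, -0.0895, 0.2661]
tcp_rot: [-2.566, -1.811, -0.0]
wrist_force: [0.0, 0.1, -5.9]
width: 0.426
```

Run:
```python
from h import *
P=[]
for i in range(4):
    c=grab('top','tp5'); s=bot.read_state(); P.append(s['tool_pos'])
print(np.array(P),np.mean(P,0)); to([.5391,-.0972,.19]); W=pts(c)
# knob/rotor circle of arm tops in top view
z0=np.mean(P,0)[2]; d=np.hypot(W[...,0]-.539,W[...,1]+.097)
m=(d<.11)&(W[...,2]>.245)&(W[...,2]<.268); p=W[m]; print(m.sum(),p.mean(0),cv2.minEnclosingCircle(p[:,:2].astype(np.float32)))
c=grab('wrist','wr5')
```

```text
[[ 0.5393 -0.0895  0.2662]
 [ 0.5393 -0.0896  0.2663]
 [ 0.5394 -0.0897  0.2664]
 [ 0.5394 -0.0898  0.2664]] [ 0.5393 -0.0897  0.2663]
t 6.4 pos [ 0.5394 -0.0898  0.2664] yaw 70.42 z [ 0.0002  0.0001 -1.    ] q [-0.211  0.     1.836  0.     1.306 -1.44 ] F [ 0.57  0.73 -5.71] T [-0.018  0.019 -0.022] w 0.422
tool delta [-0.007   0.0022  0.0764]
2034 [ 0.5246 -0.0714  0.2579] ((0.5384225845336914, -0.08833412081003189), 0.09416411817073822)
```

View pics/tp5.png

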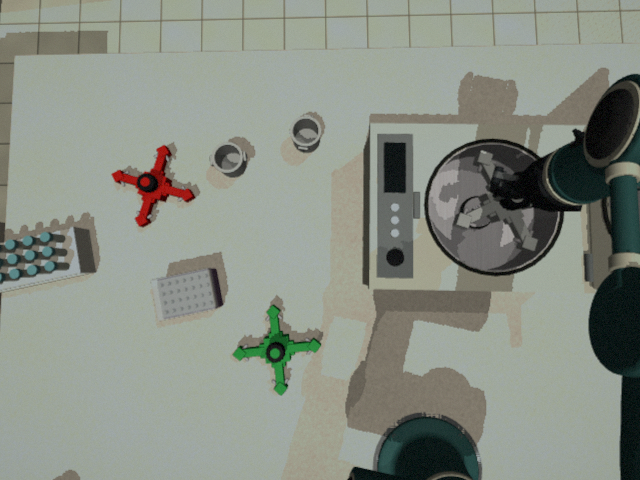

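View pics/wr5.png

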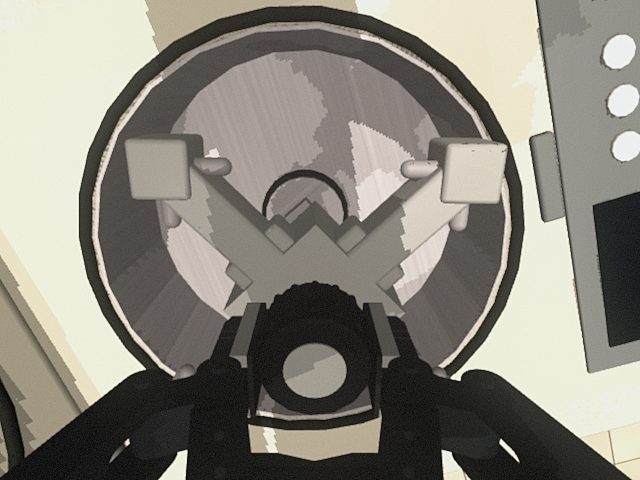

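Run:
```python
from h import *
from scipy.optimize import least_squares
c=dict(np.load('pics/wr5.npz')); W=pts(c); s,M=st()
L=(W-s['tool_pos'])@M
d=np.hypot(W[...,0]-.539,W[...,1]+.097)
m=(W[...,2]>.172)&(W[...,2]<.188)&(d<.15)
h=W[m]; ang=np.arctan2(h[:,1]+.097,h[:,0]-.539); r=d[m]
E=[]
for a in np.arange(-3.1,3.1,.06):
    k=abs(ang-a)<.03
    if k.sum()>5:
        i=np.where(k)[0][np.argmin(r[k])]
        if .11<r[i]<.128:E.append(h[i,:2])
E=np.array(E);f=least_squares(lambda p:np.hypot(E[:,0]-p[0],E[:,1]-p[1])-p[2],[.539,-.097,.12],loss='soft_l1',f_scale=.001);print('rim',len(E),f.x)
# flange dark outline: points z .098-.103
m=(W[...,2]>.0975)&(W[...,2]<.1035)&(d<.035);p=W[m];print('fl',p.min(0),p.max(0))
m=(W[...,2]>.107)&(W[...,2]<.115)&(d<.03);p=W[m];print('sq',m.sum(),p.min(0),p.max(0))
# rotor heads
zt=L[...,2]
for sx in(-1,1):
    m=(zt>.001)&(zt<.008)&(np.hypot(L[...,0],L[...,1])>.075)&(np.hypot(L[...,0],L[...,1])<.105)&(L[...,0]*sx>0)
    p=L[m]; print(m.sum(),cv2.minAreaRect(p[:,:2].astype(np.float32)))
# knob top
m=(zt<-.02)&(zt>-.036)&(np.hypot(L[...,0],L[...,1])<.022);p=L[m];print('knob',m.sum(),p.mean(0),cv2.minEnclosingCircle(p[:,:2].astype(np.float32)))
b=cv2.resize(c['pixels'][160:240,255:355],None,fx=7,fy=7,interpolation=cv2.INTER_CUBIC); cv2.imwrite('pics/sq5.png',b[:,:,::-1])
```

```text
t 6.45 pos [ 0.5394 -0.09    0.2664] yaw 70.41 z [ 0.0002  0.0001 -1.    ] q [-0.211  0.     1.836  0.     1.305 -1.44 ] F [ 0.15 -0.28 -5.35] T [ 0.033  0.034 -0.016] w 0.427
rim 92 [ 0.5389 -0.0979  0.1171]
fl [ 0.5093 -0.1268  0.0976] [ 0.5542 -0.0682  0.1035]
sq 236 [ 0.5252 -0.1109  0.1071] [ 0.5375 -0.09    0.1143]
3019 ((-0.056136179715394974, -0.05808179825544357), (0.02224660851061344, 0.021750016137957573), 1.0446114540100098)
2774 ((0.05629364028573036, -0.05642553046345711), (0.022272365167737007, 0.02185310609638691), 1.9252420663833618)
knob 11298 [-0.0004 -0.0043 -0.0293] ((-0.0001587066799402237, -0.0005040788091719151), 0.021950695663690567)
```

View pics/sq5.png

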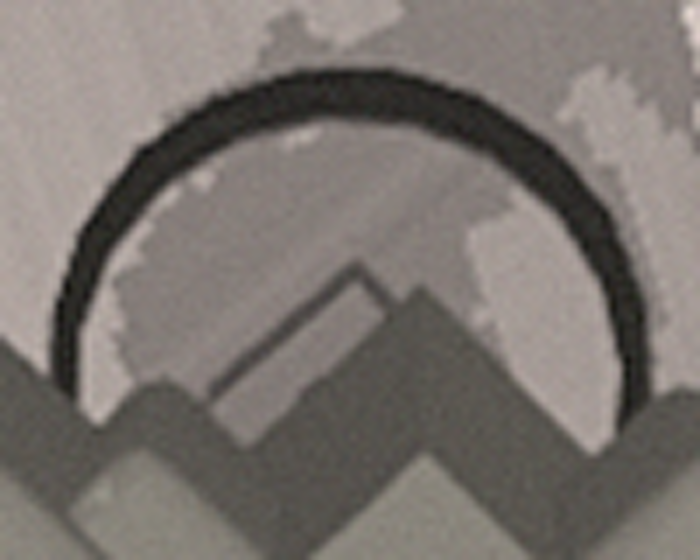

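Request:
arm_command:
  rows:
    - {"xyz": [-0.0072, 0.003, 0.0], "delta_rot": [0, 0, 0], "gripper": 0.03}
    - {"xyz": [0, 0, 0.01], "delta_rot": [0, 0, 0], "gripper": 0.03}
    - {"xyz": [0, 0, 0.02], "delta_rot": [0, 0, 0], "gripper": 0.03}
    - {"xyz": [0, 0, 0.02], "delta_rot": [0, 0, 0], "gripper": 0.03}
    - {"xyz": [0, 0, 0.015], "delta_rot": [0, 0, 0], "gripper": 0.03}
    - {"xyz": [0, 0, 0.009], "delta_rot": [0, 0, 0], "gripper": 0.03}
    - {"xyz": [0, 0, 0], "delta_rot": [0, 0, 0], "gripper": 0.03}
    - {"xyz": [0, 0, 0], "delta_rot": [0, 0, 0], "gripper": 0.03}

```text
time: 7.25
tool_pos: [0.5401, -0.0985, 0.1926]
tcp_rot: [2.567, 1.81, 0.001]
wrist_force: [1.0, 0.5, -5.4]
width: 0.428
```

Run:
```python
from h import *
st();c=grab('scene','sc6');st()
b=cv2.resize(c['pixels'][120:320,40:340],None,fx=2.6,fy=2.6,interpolation=cv2.INTER_CUBIC); cv2.imwrite('pics/sc6c.png',b[:,:,::-1])
```

```text
t 7.25 pos [ 0.5401 -0.0985  0.1926] yaw 70.36 z [ 0.0005 -0.0001 -1.    ] q [-0.226  0.054  1.918 -0.     1.168 -1.454] F [ 0.96  0.48 -5.44] T [-0.003  0.01  -0.005] w 0.428
t 7.3 pos [ 0.5405 -0.0986  0.1932] yaw 70.36 z [ 0.0017 -0.0004 -1.    ] q [-0.226  0.054  1.918 -0.     1.168 -1.454] F [ 1.08  0.75 -6.03] T [ 0.017 -0.065  0.038] w 0.426
```

View pics/sc6c.png

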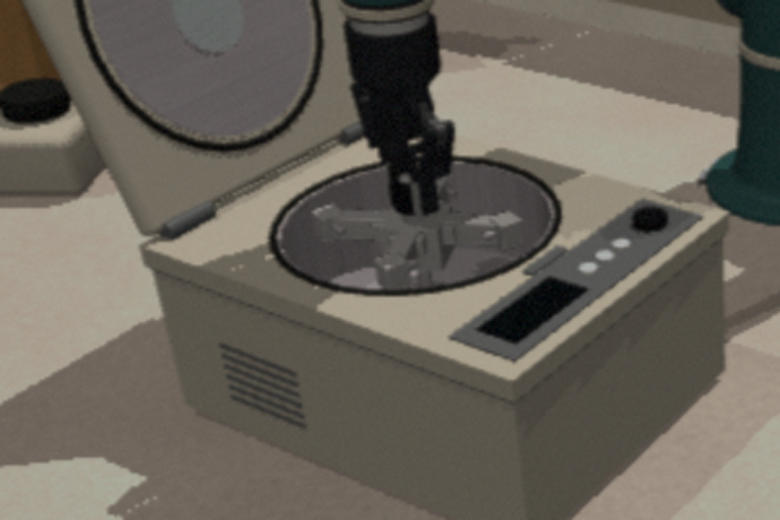

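Request:
arm_command:
  rows:
    - {"xyz": [0.0005, -0.0005, 0.003], "delta_rot": [0, 0, 0], "gripper": 0.03}
    - {"xyz": [0, 0, 0.003], "delta_rot": [0, 0, 0], "gripper": 0.03}
    - {"xyz": [0, 0, 0.003], "delta_rot": [0, 0, 0], "gripper": 0.03}
    - {"xyz": [0, 0, 0.003], "delta_rot": [0, 0, 0], "gripper": 0.03}
    - {"xyz": [0, 0, 0], "delta_rot": [0, 0, 0], "gripper": 0.03}

```text
time: 7.8
tool_pos: [0.5389, -0.0976, 0.1796]
tcp_rot: [-2.567, -1.81, 0.001]
wrist_force: [-0.3, -0.2, -5.8]
width: 0.423
```

Request:
arm_command:
  rows:
    - {"xyz": [0, 0, 0.003], "delta_rot": [0, 0, 0], "gripper": 0.03}
    - {"xyz": [0, 0, 0.003], "delta_rot": [0, 0, 0], "gripper": 0.03}
    - {"xyz": [0, 0, 0.003], "delta_rot": [0, 0, 0], "gripper": 0.03}
    - {"xyz": [0, 0, 0], "delta_rot": [0, 0, 0], "gripper": 0.03}

```text
time: 8.2
tool_pos: [0.539, -0.0976, 0.1705]
tcp_rot: [-2.567, -1.809, 0.001]
wrist_force: [1.0, 0.6, -6.1]
width: 0.425
```

Request:
arm_command:
  rows:
    - {"xyz": [0, 0, 0.003], "delta_rot": [0, 0, 0], "gripper": 0.03}
    - {"xyz": [0, 0, 0.003], "delta_rot": [0, 0, 0], "gripper": 0.03}
    - {"xyz": [0, 0, 0.003], "delta_rot": [0, 0, 0], "gripper": 0.03}
    - {"xyz": [0, 0, 0.003], "delta_rot": [0, 0, 0], "gripper": 0.03}
    - {"xyz": [0, 0, 0], "delta_rot": [0, 0, 0], "gripper": 0.03}

```text
time: 8.7
tool_pos: [0.5394, -0.0976, 0.1587]
tcp_rot: [-2.568, -1.81, 0.0]
wrist_force: [0.7, 0.9, -7.0]
width: 0.421
```

Request:
arm_command:
  rows:
    - {"xyz": [0, 0, 0.002], "delta_rot": [0, 0, 0], "gripper": 0.03}
    - {"xyz": [0, 0, 0.002], "delta_rot": [0, 0, 0], "gripper": 0.03}
    - {"xyz": [0, 0, 0], "delta_rot": [0, 0, 0], "gripper": 0.03}

```text
time: 9.0
tool_pos: [0.5396, -0.0977, 0.1551]
tcp_rot: [2.568, 1.81, 0.0]
wrist_force: [1.2, 0.5, -6.9]
width: 0.424
```

Request:
arm_command:
  rows:
    - {"xyz": [0, 0, 0.002], "delta_rot": [0, 0, 0], "gripper": 0.03}
    - {"xyz": [0, 0, 0.002], "delta_rot": [0, 0, 0], "gripper": 0.03}
    - {"xyz": [0, 0, 0.001], "delta_rot": [0, 0, 0], "gripper": 0.03}
    - {"xyz": [0, 0, 0], "delta_rot": [0, 0, 0], "gripper": 0.03}

```text
time: 9.4
tool_pos: [0.5395, -0.0976, 0.1501]
tcp_rot: [-2.568, -1.81, -0.0]
wrist_force: [1.0, 0.4, -6.9]
width: 0.431
```

Request:
arm_command:
  rows:
    - {"xyz": [0, 0, 0.001], "delta_rot": [0, 0, 0], "gripper": 0.03}
    - {"xyz": [0, 0, 0.001], "delta_rot": [0, 0, 0], "gripper": 0.03}
    - {"xyz": [0, 0, 0.001], "delta_rot": [0, 0, 0], "gripper": 0.03}
    - {"xyz": [0, 0, 0], "delta_rot": [0, 0, 0], "gripper": 0.03}

```text
time: 9.8
tool_pos: [0.5397, -0.0978, 0.1478]
tcp_rot: [2.567, 1.81, 0.001]
wrist_force: [-0.0, 0.6, -2.0]
width: 0.427
```

Request:
arm_command:
  rows:
    - {"xyz": [0, 0, 0.001], "delta_rot": [0, 0, 0], "gripper": 0.03}
    - {"xyz": [0, 0, 0], "delta_rot": [0, 0, 0], "gripper": 0.03}
    - {"xyz": [0, 0, 0], "delta_rot": [0, 0, 0], "gripper": 0.03}

```text
time: 10.1
tool_pos: [0.5398, -0.0978, 0.1477]
tcp_rot: [2.567, 1.81, 0.001]
wrist_force: [-3.3, 1.1, 6.4]
width: 0.425
```

Run:
```python
from h import *
s,M=st();c=grab('scene','sc7');W=pts(c)
b=cv2.resize(c['pixels'][120:320,40:340],None,fx=2.6,fy=2.6,interpolation=cv2.INTER_CUBIC); cv2.imwrite('pics/sc7c.png',b[:,:,::-1])
for n in('wrist','top'):
    W=pts(grab(n,n+'7')); d=np.hypot(W[...,0]-.539,W[...,1]+.0975)
    for a,b in((.04,.07),(.07,.1)):
        m=(d>a)&(d<b)&(W[...,2]>.125)&(W[...,2]<.16); p=W[m]; print(n,a,m.sum(),np.median(p[:,2]),np.percentile(p[:,2],[50,80,90,97]))
```

```text
t 10.1 pos [ 0.5398 -0.0978  0.1477] yaw 70.36 z [ 0.001  -0.0003 -1.    ] q [-0.225  0.094  1.964 -0.     1.083 -1.453] F [-3.25  1.13  6.37] T [0.285 0.481 0.034] w 0.425
wrist 0.04 10432 0.1393323788607921 [0.1393 0.1401 0.1405 0.1412]
wrist 0.07 8582 0.14144381610875478 [0.1414 0.1421 0.1424 0.1429]
top 0.04 510 0.1400172618428422 [0.14   0.1417 0.1423 0.1434]
top 0.07 491 0.14179439932281668 [0.1418 0.1435 0.1442 0.1452]
```

View pics/sc7c.png

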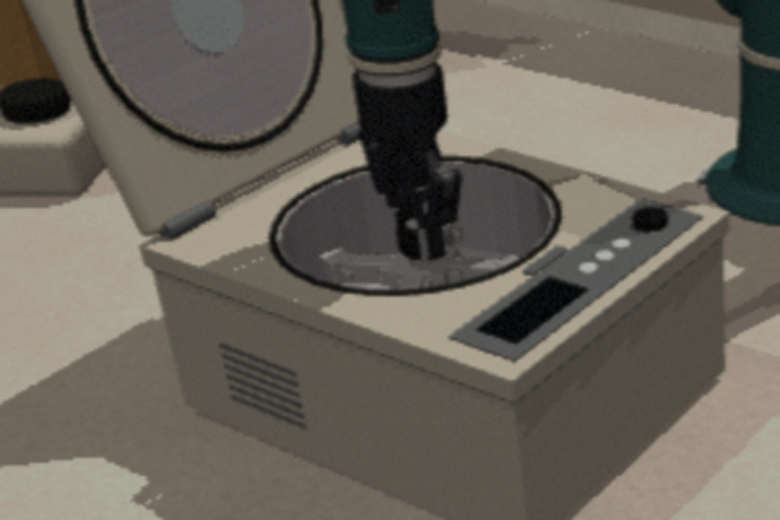

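Request:
arm_command:
  rows:
    - {"xyz": [0, 0, -0.0005], "delta_rot": [0, 0, 0], "gripper": 0.055}
    - {"xyz": [0, 0, 0], "delta_rot": [0, 0, 0], "gripper": 0.055}
    - {"xyz": [0, 0, 0], "delta_rot": [0, 0, 0], "gripper": 0.055}
    - {"xyz": [0, 0, 0], "delta_rot": [0, 0, 0], "gripper": 0.055}

```text
time: 10.65
tool_pos: [0.5395, -0.0978, 0.1467]
tcp_rot: [2.568, 1.81, -0.0]
wrist_force: [-0.3, 0.2, -0.1]
width: 0.647
```

Run:
```python
from h import *
c=grab('wrist','wr8');W=pts(c);s,M=st();L=(W-s['tool_pos'])@M;zt=L[...,2]
b=c['pixels']
for sx in(-1,1):
    r=np.hypot(L[...,0],L[...,1])
    m=(zt>-.0005)&(zt<.009)&(r>.07)&(r<.11)&(L[...,0]*sx>0)
    p=L[m]; print(m.sum(),cv2.minAreaRect(p[:,:2].astype(np.float32)))
m=(zt<-.02)&(zt>-.036)&(np.hypot(L[...,0],L[...,1])<.025);p=L[m];print('knob',m.sum(),p.min(0),p.max(0))
```

```text
t 10.7 pos [ 0.5394 -0.0978  0.1467] yaw 70.36 z [-0.0001 -0.0001 -1.    ] q [-0.225  0.095  1.965 -0.     1.082 -1.453] F [ 0.75  0.94 -0.36] T [-0.014 -0.029 -0.031] w 0.647
3789 ((-0.05475252494215965, -0.0560310073196888), (0.02504858188331127, 0.025113286450505257), 0.7328813672065735)
3602 ((0.055071573704481125, -0.05513512343168259), (0.02429957315325737, 0.023836467415094376), 1.3213785886764526)
knob 11048 [-0.0211 -0.0207 -0.0336] [ 0.0193  0.0182 -0.02  ]
```

View pics/wr8.png

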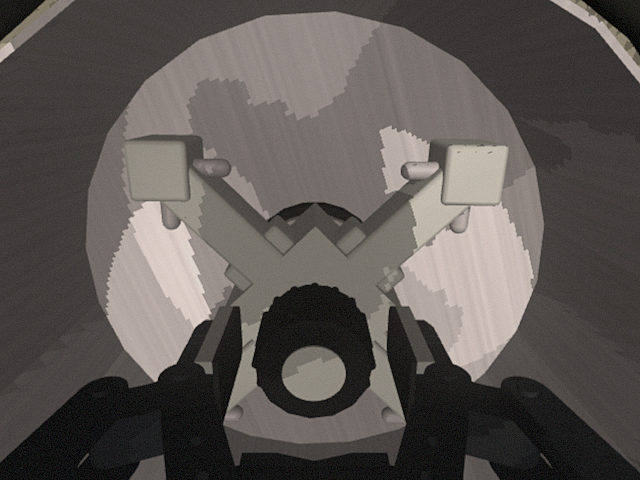

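Request:
arm_command:
  force: 50
  rows:
    - {"xyz": [0, -0.0008, 0], "delta_rot": [0, 0, 0], "gripper": 0.055}
    - {"xyz": [0, 0, 0], "delta_rot": [0, 0, 0], "gripper": 0.03}
    - {"xyz": [0, 0, 0], "delta_rot": [0, 0, 0], "gripper": 0.03}
    - {"xyz": [0, 0, 0], "delta_rot": [0, 0, 0], "gripper": 0.03}
    - {"xyz": [0, 0, 0], "delta_rot": [0, 0, 0], "gripper": 0.03}
    - {"xyz": [0, 0, 0], "delta_rot": [0, 0, 0.05], "gripper": 0.03}
    - {"xyz": [0, 0, 0], "delta_rot": [0, 0, 0.1], "gripper": 0.03}
    - {"xyz": [0, 0, 0], "delta_rot": [0, 0, 0.1], "gripper": 0.03}
    - {"xyz": [0, 0, 0], "delta_rot": [0, 0, 0.1], "gripper": 0.03}
    - {"xyz": [0, 0, 0], "delta_rot": [0, 0, 0.05], "gripper": 0.03}
    - {"xyz": [0, 0, 0], "delta_rot": [0, 0, 0], "gripper": 0.03}

```text
time: 11.8
tool_pos: [0.539, -0.0972, 0.1469]
tcp_rot: [-2.876, -1.263, -0.001]
wrist_force: [0.4, 0.9, 2.6]
width: 0.431
```

Run:
```python
from h import *
st();c=grab('wrist','wr9')
```

```text
t 11.8 pos [ 0.539  -0.0972  0.1469] yaw 47.43 z [ 0.0006  0.0004 -1.    ] q [-0.224  0.093  1.966  0.001  1.082 -1.052] F [0.39 0.93 2.56] T [ 0.136 -0.022 -0.037] w 0.431
```

View pics/wr9.png

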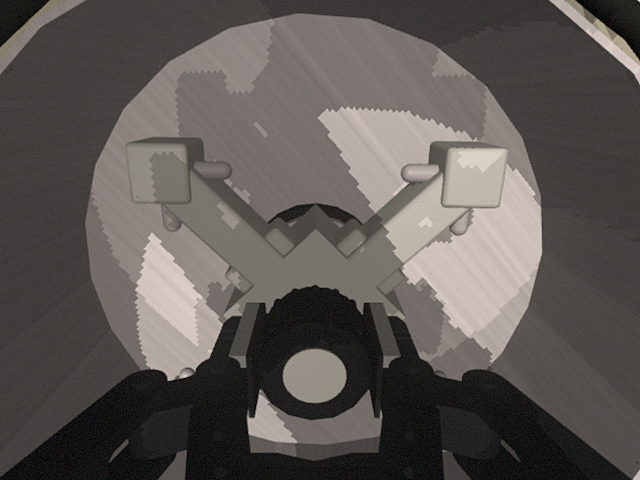

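Request:
arm_command:
  rows:
    - {"xyz": [0, 0, 0], "delta_rot": [0, 0, 0.14], "gripper": 0.03}
    - {"xyz": [0, 0, 0], "delta_rot": [0, 0, 0.14], "gripper": 0.03}
    - {"xyz": [0, 0, 0], "delta_rot": [0, 0, 0.14], "gripper": 0.03}
    - {"xyz": [0, 0, 0], "delta_rot": [0, 0, 0.14], "gripper": 0.03}
    - {"xyz": [0, 0, 0], "delta_rot": [0, 0, 0.14], "gripper": 0.03}
    - {"xyz": [0, 0, 0], "delta_rot": [0, 0, 0.14], "gripper": 0.03}
    - {"xyz": [0, 0, 0], "delta_rot": [0, 0, 0.14], "gripper": 0.03}
    - {"xyz": [0, 0, 0], "delta_rot": [0, 0, 0.14], "gripper": 0.03}
    - {"xyz": [0, 0, 0], "delta_rot": [0, 0, 0.14], "gripper": 0.03}
    - {"xyz": [0, 0, 0], "delta_rot": [0, 0, 0.14], "gripper": 0.03}
    - {"xyz": [0, 0, 0], "delta_rot": [0, 0, 0.14], "gripper": 0.03}
    - {"xyz": [0, 0, 0], "delta_rot": [0, 0, 0.14], "gripper": 0.03}

```text
time: 13.05
tool_pos: [0.5404, -0.0973, 0.147]
tcp_rot: [-2.857, 1.303, -0.005]
wrist_force: [4.2, 1.0, -1.8]
width: 0.431
```

Request:
arm_command:
  rows:
    - {"xyz": [0, 0, 0], "delta_rot": [0, 0, 0.14], "gripper": 0.03}
    - {"xyz": [0, 0, 0], "delta_rot": [0, 0, 0.14], "gripper": 0.03}
    - {"xyz": [0, 0, 0], "delta_rot": [0, 0, 0.14], "gripper": 0.03}
    - {"xyz": [0, 0, 0], "delta_rot": [0, 0, 0.14], "gripper": 0.03}
    - {"xyz": [0, 0, 0], "delta_rot": [0, 0, 0.14], "gripper": 0.03}
    - {"xyz": [0, 0, 0], "delta_rot": [0, 0, 0.14], "gripper": 0.03}
    - {"xyz": [0, 0, 0], "delta_rot": [0, 0, 0.14], "gripper": 0.03}
    - {"xyz": [0, 0, 0], "delta_rot": [0, 0, 0.14], "gripper": 0.03}
    - {"xyz": [0, 0, 0], "delta_rot": [0, 0, 0.14], "gripper": 0.03}
    - {"xyz": [0, 0, 0], "delta_rot": [0, 0, 0.14], "gripper": 0.03}
    - {"xyz": [0, 0, 0], "delta_rot": [0, 0, 0.1], "gripper": 0.03}
    - {"xyz": [0, 0, 0], "delta_rot": [0, 0, 0], "gripper": 0.03}

```text
time: 14.25
tool_pos: [0.5401, -0.0984, 0.1471]
tcp_rot: [-1.209, 2.897, -0.004]
wrist_force: [3.6, -3.0, -0.8]
width: 0.43
```

Run:
```python
from h import *
st();c=grab('wrist','wr10');c=grab('top','tp10');W=pts(c)
d=np.hypot(W[...,0]-.539,W[...,1]+.0975)
for a,b in((.04,.07),(.07,.1)):
    m=(d>a)&(d<b)&(W[...,2]>.125)&(W[...,2]<.16); p=W[m]; print(a,m.sum(),np.percentile(p[:,2],[50,90]))
```

```text
t 14.25 pos [ 0.5401 -0.0984  0.1471] yaw -134.71 z [ 0.0031 -0.0017 -1.    ] q [-0.225  0.094  1.965 -0.001  1.079  2.127] F [ 3.57 -3.   -0.75] T [-0.514 -0.735 -0.093] w 0.43
0.04 417 [0.1396 0.1421]
0.07 456 [0.1417 0.1442]
```

View pics/wr10.png

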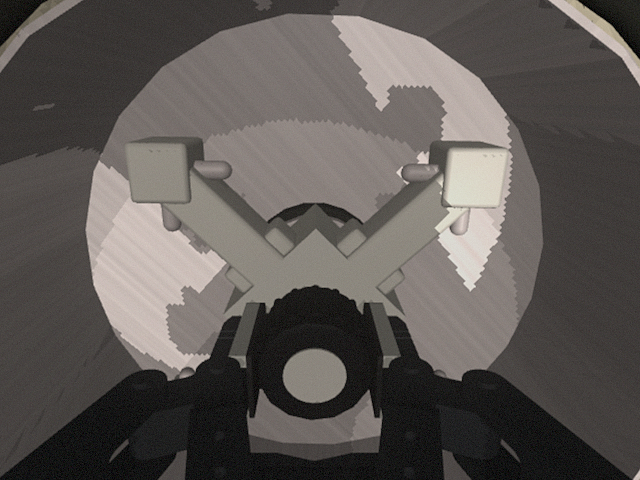

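Request:
arm_command:
  rows:
    - {"xyz": [0, 0, 0], "delta_rot": [0, 0, 0], "gripper": 0.065}
    - {"xyz": [0, 0, 0], "delta_rot": [0, 0, 0], "gripper": 0.065}
    - {"xyz": [0, 0, 0], "delta_rot": [0, 0, 0], "gripper": 0.065}
    - {"xyz": [0, 0, 0], "delta_rot": [0, 0, 0], "gripper": 0.065}
    - {"xyz": [0, 0, -0.01], "delta_rot": [0, 0, 0], "gripper": 0.065}
    - {"xyz": [0, 0, 0], "delta_rot": [0, 0, -0.14], "gripper": 0.065}
    - {"xyz": [0, 0, 0], "delta_rot": [0, 0, -0.14], "gripper": 0.065}
    - {"xyz": [0, 0, 0], "delta_rot": [0, 0, -0.14], "gripper": 0.065}
    - {"xyz": [0, 0, 0], "delta_rot": [0, 0, -0.14], "gripper": 0.065}
    - {"xyz": [0, 0, 0], "delta_rot": [0, 0, -0.14], "gripper": 0.065}
    - {"xyz": [0, 0, 0], "delta_rot": [0, 0, -0.14], "gripper": 0.065}
    - {"xyz": [0, 0, 0], "delta_rot": [0, 0, -0.14], "gripper": 0.065}

```text
time: 15.55
tool_pos: [0.539, -0.0974, 0.1577]
tcp_rot: [-2.437, 1.982, -0.001]
wrist_force: [1.0, -0.1, 0.1]
width: 0.761
```

Request:
arm_command:
  rows:
    - {"xyz": [0, 0, 0], "delta_rot": [0, 0, -0.14], "gripper": 0.065}
    - {"xyz": [0, 0, 0], "delta_rot": [0, 0, -0.14], "gripper": 0.065}
    - {"xyz": [0, 0, 0], "delta_rot": [0, 0, -0.14], "gripper": 0.065}
    - {"xyz": [0, 0, 0], "delta_rot": [0, 0, -0.14], "gripper": 0.065}
    - {"xyz": [0, 0, 0], "delta_rot": [0, 0, -0.14], "gripper": 0.065}
    - {"xyz": [0, 0, 0], "delta_rot": [0, 0, -0.14], "gripper": 0.065}
    - {"xyz": [0, 0, 0], "delta_rot": [0, 0, -0.14], "gripper": 0.065}
    - {"xyz": [0, 0, 0], "delta_rot": [0, 0, -0.14], "gripper": 0.065}
    - {"xyz": [0, 0, 0], "delta_rot": [0, 0, -0.14], "gripper": 0.065}
    - {"xyz": [0, 0, 0], "delta_rot": [0, 0, -0.14], "gripper": 0.065}
    - {"xyz": [0, 0, 0], "delta_rot": [0, 0, -0.14], "gripper": 0.065}
    - {"xyz": [0, 0, 0], "delta_rot": [0, 0, -0.14], "gripper": 0.065}

```text
time: 16.75
tool_pos: [0.5389, -0.0974, 0.1577]
tcp_rot: [3.103, 0.491, 0.001]
wrist_force: [0.5, -0.5, 0.4]
width: 0.76
```

Request:
arm_command:
  rows:
    - {"xyz": [0, 0, 0], "delta_rot": [0, 0, -0.14], "gripper": 0.065}
    - {"xyz": [0, 0, 0], "delta_rot": [0, 0, -0.14], "gripper": 0.065}
    - {"xyz": [0, 0, 0], "delta_rot": [0, 0, -0.14], "gripper": 0.065}
    - {"xyz": [0, 0, 0], "delta_rot": [0, 0, -0.14], "gripper": 0.065}
    - {"xyz": [0, 0, 0], "delta_rot": [0, 0, 0], "gripper": 0.065}
    - {"xyz": [0, 0, 0], "delta_rot": [0, 0, 0], "gripper": 0.065}

```text
time: 17.35
tool_pos: [0.5389, -0.0974, 0.1574]
tcp_rot: [2.852, 1.317, 0.001]
wrist_force: [-0.8, 0.8, 0.2]
width: 0.76
```

Run:
```python
from h import *
c=grab('wrist','wr11');s,M=st();W=pts(c);L=(W-s['tool_pos'])@M;zt=L[...,2];r=np.hypot(L[...,0],L[...,1])
to([.5391,-.0975,.147])
m=(W[...,2]>.14)&(W[...,2]<.146)&(r>.07)&(r<.105);lab=m.astype(np.uint8)
n,l,stt,_=cv2.connectedComponentsWithStats(lab)
for i in range(1,n):
    if stt[i,4]>800:
        p=L[l==i]; R_=cv2.minAreaRect(p[:,:2].astype(np.float32)); cx,cy=R_[0]; a=np.arctan2(cy,cx); w=(s['tool_pos']+M@np.array([cx,cy,0])); print(R_, 'world ang',np.degrees(np.arctan2(w[1]+.0975,w[0]-.539)))
```

```text
t 17.4 pos [ 0.5389 -0.0974  0.1572] yaw 49.58 z [ 0.0005 -0.0001 -1.    ] q [-0.224  0.083  1.957  0.     1.101 -1.09 ] F [-0.15 -0.09  0.47] T [ 0.021 -0.05   0.006] w 0.762
t 17.4 pos [ 0.5389 -0.0974  0.1572] yaw 49.58 z [ 0.0005 -0.0001 -1.    ] q [-0.224  0.083  1.957  0.     1.101 -1.09 ] F [-0.15 -0.09  0.47] T [ 0.021 -0.05   0.006] w 0.762
tool delta [0.0001 0.0002 0.0102]
((-0.05108185112476349, -0.06022913008928299), (0.0230387095361948, 0.022067759186029434), 4.908260822296143) world ang 179.82946999028619
((0.06040932983160019, -0.050798095762729645), (0.021940212696790695, 0.0220357496291399), 4.545785427093506) world ang 89.74600442061866
```

View pics/wr11.png

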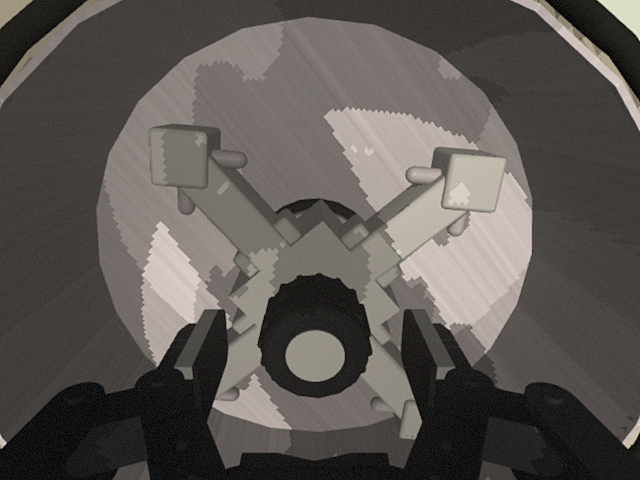

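Request:
arm_command:
  rows:
    - {"xyz": [0, 0, 0.005], "delta_rot": [0, 0, 0], "gripper": 0.065}
    - {"xyz": [0, 0, 0.005], "delta_rot": [0, 0, 0], "gripper": 0.065}
    - {"xyz": [0, 0, 0], "delta_rot": [0, 0, 0], "gripper": 0.03}
    - {"xyz": [0, 0, 0], "delta_rot": [0, 0, 0], "gripper": 0.03}
    - {"xyz": [0, 0, 0], "delta_rot": [0, 0, 0], "gripper": 0.03}
    - {"xyz": [0, 0, 0], "delta_rot": [0, 0, 0], "gripper": 0.03}
    - {"xyz": [0, 0, 0], "delta_rot": [0, 0, 0], "gripper": 0.03}
    - {"xyz": [0, 0, 0], "delta_rot": [0, 0, 0], "gripper": 0.03}
    - {"xyz": [0, 0, 0], "delta_rot": [0, 0, 0.1], "gripper": 0.03}
    - {"xyz": [0, 0, 0], "delta_rot": [0, 0, 0.14], "gripper": 0.03}
    - {"xyz": [0, 0, 0], "delta_rot": [0, 0, 0.14], "gripper": 0.03}
    - {"xyz": [0, 0, 0], "delta_rot": [0, 0, 0.14], "gripper": 0.03}

```text
time: 18.6
tool_pos: [0.539, -0.0969, 0.1465]
tcp_rot: [-3.095, -0.535, -0.001]
wrist_force: [2.4, 3.6, -3.6]
width: 0.433
```

Request:
arm_command:
  rows:
    - {"xyz": [0, 0, 0], "delta_rot": [0, 0, 0.14], "gripper": 0.03}
    - {"xyz": [0, 0, 0], "delta_rot": [0, 0, 0.14], "gripper": 0.03}
    - {"xyz": [0, 0, 0], "delta_rot": [0, 0, 0.14], "gripper": 0.03}
    - {"xyz": [0, 0, 0], "delta_rot": [0, 0, 0.14], "gripper": 0.03}
    - {"xyz": [0, 0, 0], "delta_rot": [0, 0, 0.14], "gripper": 0.03}
    - {"xyz": [0, 0, 0], "delta_rot": [0, 0, 0.14], "gripper": 0.03}
    - {"xyz": [0, 0, 0], "delta_rot": [0, 0, 0.14], "gripper": 0.03}
    - {"xyz": [0, 0, 0], "delta_rot": [0, 0, 0.14], "gripper": 0.03}
    - {"xyz": [0, 0, 0], "delta_rot": [0, 0, 0.14], "gripper": 0.03}
    - {"xyz": [0, 0, 0], "delta_rot": [0, 0, 0.14], "gripper": 0.03}
    - {"xyz": [0, 0, 0], "delta_rot": [0, 0, 0.14], "gripper": 0.03}
    - {"xyz": [0, 0, 0], "delta_rot": [0, 0, 0.14], "gripper": 0.03}

```text
time: 19.8
tool_pos: [0.5404, -0.0975, 0.1467]
tcp_rot: [-2.463, 1.946, -0.005]
wrist_force: [6.4, 0.4, -7.8]
width: 0.428
```

Request:
arm_command:
  rows:
    - {"xyz": [0, 0, 0], "delta_rot": [0, 0, 0.14], "gripper": 0.03}
    - {"xyz": [0, 0, 0], "delta_rot": [0, 0, 0.14], "gripper": 0.03}
    - {"xyz": [0, 0, 0], "delta_rot": [0, 0, 0.14], "gripper": 0.03}
    - {"xyz": [0, 0, 0], "delta_rot": [0, 0, 0.14], "gripper": 0.03}
    - {"xyz": [0, 0, 0], "delta_rot": [0, 0, 0.14], "gripper": 0.03}
    - {"xyz": [0, 0, 0], "delta_rot": [0, 0, 0.1], "gripper": 0.03}
    - {"xyz": [0, 0, 0], "delta_rot": [0, 0, 0], "gripper": 0.03}
    - {"xyz": [0, 0, 0], "delta_rot": [0, 0, 0], "gripper": 0.03}

```text
time: 20.6
tool_pos: [0.5403, -0.0982, 0.1468]
tcp_rot: [-1.518, 2.748, -0.005]
wrist_force: [5.8, -1.6, -6.1]
width: 0.429
```

```bash
cat > chk.py <<'E'
from h import *
import sys
c=grab('wrist',sys.argv[1]);s,M=st();W=pts(c);L=(W-s['tool_pos'])@M;r=np.hypot(L[...,0],L[...,1])
m=(W[...,2]>.1385)&(W[...,2]<.146)&(r>.07)&(r<.105)
n,l,stt,_=cv2.connectedComponentsWithStats(m.astype(np.uint8))
for i in range(1,n):
    if stt[i,4]>800:
        R_=cv2.minAreaRect(L[l==i][:,:2].astype(np.float32)); w=s['tool_pos']+M@np.array([*R_[0],0]); print(R_,'z',np.median(W[l==i][:,2]),'ang',np.degrees(np.arctan2(w[1]+.0975,w[0]-.539)))
E
python3 chk.py wr12
```

```text
t 20.65 pos [ 0.5403 -0.0982  0.1468] yaw -122.16 z [ 0.0037 -0.0014 -1.    ] q [-0.225  0.094  1.966 -0.001  1.078  1.908] F [ 5.73 -2.09 -6.81] T [-0.129 -0.992  0.014] w 0.429
((-0.04958099126815796, -0.059701379388570786), (0.023921355605125427, 0.023607881739735603), 3.0623738765716553) z 0.1425254916527098 ang 6.9395255265857365
((0.06065890192985535, -0.0495847724378109), (0.025334598496556282, 0.024202682077884674), 4.649044036865234) z 0.14247579499996044 ang -81.99646948471967
```

View pics/wr12.png

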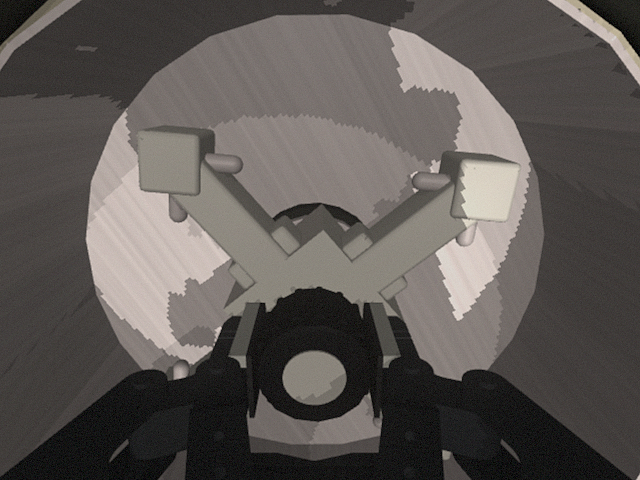

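Request:
arm_command:
  rows:
    - {"xyz": [0, 0, 0.0005], "delta_rot": [0, 0, 0], "gripper": 0.03}
    - {"xyz": [0, 0, 0], "delta_rot": [0, 0, 0], "gripper": 0.075}
    - {"xyz": [0, 0, 0], "delta_rot": [0, 0, 0], "gripper": 0.075}
    - {"xyz": [0, 0, 0], "delta_rot": [0, 0, 0], "gripper": 0.075}
    - {"xyz": [0, 0, 0], "delta_rot": [0, 0, 0], "gripper": 0.075}
    - {"xyz": [0, 0, 0], "delta_rot": [0, 0, 0], "gripper": 0.075}
    - {"xyz": [0, 0, -0.01], "delta_rot": [0, 0, 0], "gripper": 0.075}
    - {"xyz": [0, 0, -0.02], "delta_rot": [0, 0, 0], "gripper": 0.075}
    - {"xyz": [0, 0, -0.02], "delta_rot": [0, 0, 0], "gripper": 0.075}
    - {"xyz": [0, 0, -0.02], "delta_rot": [0, 0, 0], "gripper": 0.075}
    - {"xyz": [0, 0, -0.02], "delta_rot": [0, 0, 0], "gripper": 0.075}
    - {"xyz": [0, 0, 0], "delta_rot": [0, 0, 0], "gripper": 0.075}

```text
time: 21.85
tool_pos: [0.541, -0.098, 0.2407]
tcp_rot: [-1.517, 2.745, -0.008]
wrist_force: [0.5, 0.6, 1.1]
width: 0.883
```

```bash
python3 chk.py wr13; python3 chk.py wr14; python3 -c "
from h import *
grab('scene','sc14')"
```

```text
t 21.9 pos [ 0.54   -0.0977  0.2386] yaw -122.15 z [ 0.0043 -0.001  -1.    ] q [-0.224  0.018  1.87   0.     1.25   1.908] F [-0.19  0.02 -0.13] T [-0.063  0.018 -0.016] w 0.878
((-0.04951537027955055, -0.06033357232809067), (0.022850587964057922, 0.02301645465195179), 4.800609588623047) z 0.14146274914606538 ang 6.988426181766951
((0.061096224933862686, -0.05047465115785599), (0.024860991165041924, 0.024255255237221718), 4.592645645141602) z 0.1413450808304702 ang -81.89510231151345
((-0.05848510563373566, 0.05146852508187294), (0.024048563092947006, 0.022630978375673294), 87.41285705566406) z 0.141475422259555 ang 98.49520674671457
((0.05218355357646942, 0.05922467261552811), (0.02401590533554554, 0.02480180747807026), 5.617469787597656) z 0.1412854227915623 ang -170.50089547558647
t 21.95 pos [ 0.539  -0.0975  0.2369] yaw -122.15 z [ 0.0014 -0.0004 -1.    ] q [-0.224  0.019  1.872 -0.     1.25   1.908] F [ 0.24 -0.33 -0.42] T [ 0.039 -0.012 -0.05 ] w 0.881
((-0.04916396737098694, -0.06104198843240738), (0.02470935322344303, 0.02396753802895546), 3.881594657897949) z 0.1414795006096863 ang 6.678269464276461
((0.060281902551651, -0.05157540366053581), (0.02534167282283306, 0.02451133169233799), 5.065577507019043) z 0.14127344994412291 ang -81.62666333997763
((0.051792994141578674, 0.058572918176651), (0.023661041632294655, 0.02391127683222294), 5.948124408721924) z 0.14133065328760705 ang -170.65393205292992
```

View pics/wr14.png

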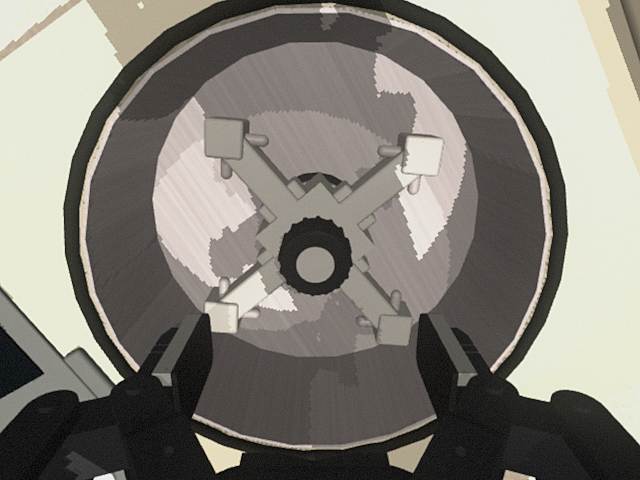

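View pics/sc14.png

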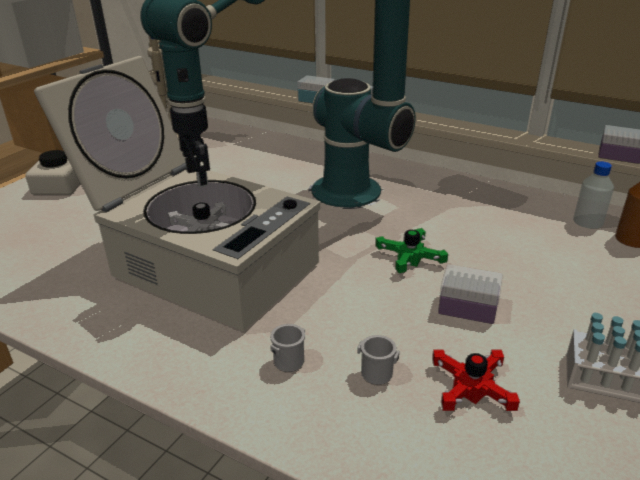

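Request:
arm_command:
  rows:
    - {"xyz": [0, 0, -0.02], "delta_rot": [0, 0, 0], "gripper": 0.075}
    - {"xyz": [0, 0, 0], "delta_rot": [0, 0, 0], "gripper": 0.075}
    - {"xyz": [0, 0, 0], "delta_rot": [0, 0, 0], "gripper": 0.075}
    - {"xyz": [0, 0, 0], "delta_rot": [0, 0, 0], "gripper": 0.075}

```text
time: 22.4
tool_pos: [0.538, -0.0973, 0.2547]
tcp_rot: [1.519, -2.748, -0.002]
wrist_force: [0.5, -0.4, -0.1]
width: 0.88
```

```bash
python3 -c "
from h import *
st(); print(bot.finish_job())"
```

```text
t 22.4 pos [ 0.538  -0.0973  0.2547] yaw -122.15 z [-0.0022  0.0005 -1.    ] q [-0.224  0.008  1.849 -0.     1.287  1.908] F [ 0.54 -0.43 -0.14] T [-0.002 -0.008  0.023] w 0.88
the job is handed in; nothing more can be done
None
```

The rotor is on the spindle, seated fully home, and has been turned clockwise through a full turn. I handed the job in at 22.4 s of the 72 s allowed, and the hand-in gives no verdict.

- **Fitting:** I lowered the rotor slowly over the pilot pin. It happened to be lined up with the square already, so it slid straight down to the flange and I did not have to work it round.
- **Turning:** I turned the rotor by its knob in two strokes, re-gripping once, for about 6.58 rad in all. It followed the gripper without slipping and cleared the bowl.
- **Last checks:** All four arm heads measured 0.141–0.142 m high, matching the 0.142 m expected for a level rotor sitting fully home. After release the arm directions held still between two looks to within 0.3 degrees. The gripper stood clear, with no force on the wrist, and the buckets and tip box looked unmoved in the last overview picture.
- **Not confirmed:** The spindle's own angle cannot be read, so the 6.58 rad is the rotor's turn; play in the square could make the spindle's a few degrees less.
- **Failed or off:** My first two move calls were refused because their rows lacked fields; nothing moved. While the rotor was turning, the side force reached about 6 N.

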